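# Snap a seat bracket onto a chair rail with bench-held setting pliers

### The job

Stand the bracket that has the snap stud in the wooden nest between the open pliers jaws, upright with its stud towards the socket in the chair rail, and let go of it. Then press the free handle of the pliers closed, gently and without forcing it, until the stud clicks into the socket and the bracket sits flush on the rail (the pliers must push it in, not your fingers). Let the handle spring open again, and leave the other brackets and tools where they are.

Things in the scene. Friction and masses are not known exactly. Their poses are not given: they have to be found in the camera images.
- bracket: Loose metal bracket, the only one with a snap stud, standing. Origin on its foot's underside; z up, y towards the stud. Foot 32 (x) x 31 mm (y -8 to +23), 8 high; upright web 24 (x) x 12 mm (y -4 to +8) up to z = 75. The stud sticks 17 mm out of the web's front at z = 22: a neck ending in an upright pill 12 mm wide. Grip the web's top 25 mm across x, so the fingertips stay above jaws and rail.
- jig: Fixed jig: board, nest, chair rail with socket, flat-lying pliers whose fixed handle (-y side) is held in a vise. Origin on the bench below the pivot; x from pivot to jaws (handles to -x, towards the robot), y the way the bracket is pushed, z up. Nest and jaws are at x = 75 mm; rail front y = 14 mm, top z = 49 mm; pliers z = 28 to 48 mm (pivot cap 52), vise top 55 mm.
- nest (a point): Point on the nest floor, 14 mm above the bench, where the bracket's origin goes before pressing, bracket axes along the jig's (web front then 22 mm from the rail). Axes as jig. The nest is a channel along y, 35.6 mm between its 10 mm high walls, with flared lead-ins up to 17 mm above the floor; the foot slides in it and under the raised rail.
- seat (a point): Where the bracket's origin is when it is fully home: 22 mm beyond nest in +y, same floor. Axes as jig. In the rail's slot, open at the top, two sprung pins resist from 12 mm before home; the stud clicks past them 5 to 6 mm before home and they then draw it in.
- pivot (a point): Pivot axis of the pliers (vertical) at the mid-height of its halves, 36 mm above the bench. Axes as jig.
- plier (a joint): Angle of the pliers' moving half: 0 wide open (a spring returns it, 2 to 5 N felt at the handle), growing counter-clockwise seen from above as the free handle is pushed towards the fixed one; stop at 0.80 rad. The bracket is home somewhere between 0.47 and 0.77 rad: it differs each time, as the pressing screw in the moving jaw is set up to 10 mm in or out (not measured).
- push (a point): Point on the outer (+y) side of the free handle, 36 mm above the bench, 130 mm from the pivot; moves with the handle. Push here level towards the fixed handle, closed fingers beside the handle. Axes turn with the moving half; those of jig at joint value 0. The bench below is free.
- handle: The pliers' moving half: jaw with pressing screw, and the free handle, a black grip 125 mm long, 15 mm thick, 28 to 44 mm above the bench; origin at the pivot on the bench. Pressing at push takes about 8 to 11 N until the click, then falls to 3 to 4 N and rises steeply once the bracket is flush; 15 N is enough, above 24 N it is forced.
- plain_bracket: Another bracket, same size, without stud: leave it. Origin under its foot.
- ledge_bracket: Another bracket, with a flat ledge near its top instead of a stud: leave it. Origin under its foot.
- mallet: Wooden mallet, leave it.
- screwdriver: Screwdriver, leave it.
- glue: Glue bottle 150 mm tall, leave it.
- offcut: Wood offcut 90 by 55 by 30 mm, leave it.
- jar: Jar with a metal lid, leave it.
- brush: Brush, leave it.
- stud (a point): Middle of the stud's pill on the bracket, 19.3 mm in front (+y) of the bracket's origin and 22 mm up. Axes as bracket.
There are look-alikes about, which are no part of the job. Leave any green or purple look-alike of the bracket alone.

How it is judged:
By the outcome, as a careful person would: the job done as asked, in the order asked, and still so for the second after the job is handed in, with the robot touching nothing.
It also fails if it takes over 61 s, if anything falls off the work surface, if the arm or the gripper's body presses on something with over 40 N, if the wrist force passes 120 N, or if a joint passes its speed limit or range.

### The arm

A 6-joint arm with a two-finger parallel gripper is mounted at the origin on the work surface. World frame = base frame: x ahead of the robot, y to its left, z up, the work surface at z = 0. Lengths are in m, angles in rad, forces in N, time in s.
With the tool pointing down it reaches from about 0.3 to 0.875 m from the base axis. Payload 6.4 kg.
Tool frame: the origin (TCP) lies at the very end of the fingers, on their centre line; the grasp point (between the pads) lies 19 mm behind it; z points along the fingers, y is the line along which they close (so a half turn about z gives the same grasp; the last joint's range is limited). The gripper opens to 85 mm and grips with 20 to 120 N. Pads are 22 mm wide; open, the fingers measure 114 mm over their backs; the gripper's body (76 mm by 85 mm) begins 54 mm behind the grasp point. The pads swing forward as they close: fully open they stand 13 mm farther back than shut.
Start: joints at [-1.372, 0.181, 1.607, -0, 1.354, -0.206], TCP at [0.226, -0.529, 0.231] pointing down, gripper open.
Joint ranges: [-2.99, 2.99], [-0.89, 2.07], [0.3, 2.58], [-1.14, 4.28], [0, 2.63], [-3.12, 3.12]. Speed limits (rad/s): [2.57, 2.57, 3.01, 3.14, 3.14, 3.14].

### API

Orientations are given as a unit quaternion [w, x, y, z].
In Python, from bench import telemetry, camera, ctrl, spotter gives the robot as it stands.
- The arm moves only by the tool send_rows, never from a script. Its argument "series" is a list of rows, each a list of 3 entries, a list of its own where there are three numbers: the turn, a rotation vector about the world's x, y, z in degrees, then the shift along the world's x, y, z in mm, then the closure, from -1 (fully open) to 1 (shut), so that 0 is half open. In form: [[[rx, ry, rz], [dx, dy, dz], gripper], ...]. A call has 1 to 10 rows; each row is the pose to reach, as a shift and turn from the pose commanded when the call began; what a row does not reach only later rows make up. A row lasts 1/8 s, in which the tool goes at most 62.5 mm and 10.7 degrees, less where a joint would pass 70% of its speed; a pose out of reach is approached as far as the arm can. A call with a gripper value outside its range is refused whole. The fingers move at their own pace and stop on an object; the grip force is fixed at half the most. Time passes only in rows, so rows that repeat a pose let the fingers close. It gives the time, the measured TCP pose, the force, the opening and the grip force at its end, in the units of the state.
- telemetry.get_obs(): the state, without advancing time (a new reading comes with each control period).
- camera(name): name is "scene" or "top" or "wrist"; returns a dict with "pixels" (480x640x3 uint8, red, green, blue), "camera_matrix" (3x3 intrinsics, pixels), "xyz" and "orientation" of the camera in the world. Camera axes: x right, y up, looking along -z (the intrinsics and any distortion apply to the point x, -y, -z); pixel columns grow to the right and rows downward; lengths in m; the calibration is good to about 2 mm. A picture is of the moment at which its call begins. There is no depth.
- ctrl.hand_in(): hands the job in; it is judged then, once.
Trained networks look in the newest picture that a camera, given by its name, has taken for a name from the list of things; names that differ only in an ending like _2 or _b are one class to them, and where a whole thing is asked for, a point or a joint stands for the part that bears it (a point fixed in the world has none). Each returns a list of dicts, best first, with "conf" (0 to 1); they miss things now and then, are a little off and sometimes report something else, mostly with a low value. They report only what shows in the picture. A call takes as long as a camera call. They do not tell look-alikes from the thing itself.
- spotter.boxes_of(thing, camera): "xyz" ([x, y, z] in m, in world coordinates, good to about 4 mm: the middle of the surface that is visible of it).
- spotter.landmark_of(thing, camera): "xyz" ([x, y, z] in m, in world coordinates, good to about 4 mm: a listed point, or the origin of a listed thing).
The state is a dict: "time_s": time; "q": joint angles; "dq": joint speeds; "joint_efforts": joint torques, N m; "eef_pos": TCP position; "eef_rot": TCP orientation; "wrist_force": force on the tool from outside, world axes, zero at the start; "torque": the same for the moment, N m; "opening": opening from 0.0 (shut) to 1.0 (fully open); "grasp_force": force on a finger pad.
Only numpy, scipy, OpenCV 4.12 (cv2) and the standard library are available. Lean on these libraries where they do the work, as an engineer would, in place of code of your own. Each camera call takes 0.05 s, during which the arm holds its last target. There are 200 camera calls.

## Working session

There is one attempt and no reset: what is moved stays moved. The work goes in short steps, Python scripts to look and compute and a tool call to move; the robot and the scene stay as the last step left them, time stands still between calls to the robot, and variables do not carry over. Pictures are saved under pics/ and viewed, at most 10 in all, crops included, and the job is handed in when it is done.

Besides the shell and the picture viewer there is one more tool, called after ">>>" by a JSON object that holds its "name" and its "arguments", one argument or row to a line. send_rows: Moves the arm, as the interface text tells. Its arguments: {"type":"object","properties":{"series":{"type":"array","items":{"type":"array"}}},"required":["series"]}

```bash
mkdir -p pics; cat > h.py <<'E'
import numpy as np, cv2
from scipy.spatial.transform import Rotation as R
from bench import telemetry, camera, ctrl, spotter
np.set_printoptions(precision=4,suppress=True)
def cam(n,save=None):
    c=camera(n)
    if save: cv2.imwrite('pics/'+save,cv2.cvtColor(c['pixels'],cv2.COLOR_RGB2BGR))
    return c
def rot(c):
    q=np.array(c['orientation'],float)
    return R.from_quat(np.r_[q[1:],q[0]]).as_matrix() if q.size==4 else q.reshape(3,3)
def proj(c,P):
    p=(np.atleast_2d(P)-c['xyz'])@rot(c); K=np.array(c['camera_matrix'])
    p=p*[1,-1,-1]; u=p@K.T; return u[:,:2]/u[:,2:]
def ray(c,uv,z):
    K=np.array(c['camera_matrix']); d=np.linalg.solve(K,[uv[0],uv[1],1.])*[1,-1,-1]; d=rot(c)@d
    o=np.array(c['xyz']); return o+d*(z-o[2])/d[2]
E
cat > a.py <<'E'
from h import *
o=telemetry.get_obs(); print(o['eef_pos'],o['eef_rot'],o['wrist_force'],o['opening'])
for n in ['top','scene']:
    c=cam(n,f'{n}1.png'); print(n,c['xyz'],np.array(c['camera_matrix']).tolist(), [k for k in c])
    for t in ['bracket','stud','jig','nest','seat','pivot','push','handle','plain_bracket','ledge_bracket','glue','jar']:
        for r in spotter.landmark_of(t,n)[:4]:
            print(t,r['conf'],np.array(r['xyz']),proj(c,r['xyz'])[0].round())
E
python3 a.py
```

```text
[ 0.2264 -0.528   0.2304] [-0.0009  0.9796  0.201   0.    ] [-0.1964 -0.6449 -0.1821] 0.9995480221686691
top [0.3266 0.0006 1.2626] [[510.3368651711982, 0.0, 317.04835704868776], [0.0, 510.3368651711982, 237.85614632969063], [0.0, 0.0, 1.0]] ['pixels', 'camera_matrix', 'xyz', 'orientation']
bracket 0.59 [ 0.3907 -0.1009  0.0034] [359. 315.]
bracket 0.49 [ 0.4779 -0.1647  0.0007] [383. 279.]
bracket 0.47 [ 0.4547 -0.2296 -0.0022] [410. 288.]
stud 0.8 [ 0.4851 -0.1469  0.0237] [377. 275.]
stud 0.57 [ 0.4112 -0.1115  0.0276] [364. 305.]
stud 0.54 [ 0.4302 -0.2285  0.0219] [412. 297.]
jig 0.58 [0.5548 0.0271 0.0013] [306. 249.]
jig 0.35 [0.6287 0.0361 0.0104] [303. 219.]
nest 0.98 [0.6299 0.0181 0.0152] [310. 218.]
nest 0.28 [ 0.4601  0.3685 -0.0033] [169. 287.]
seat 0.28 [0.6792 0.3727 0.0011] [171. 202.]
pivot 0.94 [0.5541 0.0272 0.0349] [306. 247.]
pivot 0.46 [ 0.52   -0.3061 -0.0028] [439. 262.]
push 0.71 [0.4608 0.1202 0.0378] [267. 285.]
handle 0.79 [0.55   0.0267 0.0023] [306. 251.]
plain_bracket 0.64 [ 0.5196 -0.3065 -0.0026] [439. 262.]
ledge_bracket 0.79 [ 0.5837 -0.1848  0.004
[... 591 characters left out ...]
 [318. 223.]
stud 0.56 [ 0.4037 -0.1107  0.0259] [356. 217.]
stud 0.5 [ 0.4311 -0.2232  0.0244] [316. 196.]
jig 0.97 [ 0.557   0.0286 -0.0015] [338. 295.]
nest 0.91 [0.6272 0.0169 0.0158] [306. 302.]
seat 0.91 [0.6272 0.04   0.0105] [313. 311.]
pivot 0.65 [0.5557 0.0289 0.0364] [339. 282.]
push 0.9 [0.4605 0.1159 0.0396] [405. 287.]
handle 0.68 [0.5572 0.0263 0.0019] [337. 293.]
plain_bracket 0.67 [ 0.4647  0.373  -0.0026] [498. 392.]
plain_bracket 0.31 [ 0.578  -0.1804  0.0012] [273. 240.]
ledge_bracket 0.83 [ 0.5794 -0.1814  0.0026] [272. 239.]
ledge_bracket 0.66 [ 0.6326 -0.3764 -0.0039] [208. 204.]
glue 0.9 [0.582  0.3826 0.0024] [454. 431.]
jar 0.64 [ 0.6327 -0.3796 -0.0018] [207. 203.]
```

```bash
python3 - <<'E'
import cv2
i=cv2.imread('pics/top1.png')[170:350,230:470]
cv2.imwrite('pics/topcrop.png',cv2.resize(i,None,fx=3.3,fy=3.3,interpolation=cv2.INTER_CUBIC))
i=cv2.imread('pics/scene1.png')[150:350,230:470]
cv2.imwrite('pics/scenecrop.png',cv2.resize(i,None,fx=3,fy=3,interpolation=cv2.INTER_CUBIC))
E
```

```text
(no output)
```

View pics/topcrop.png

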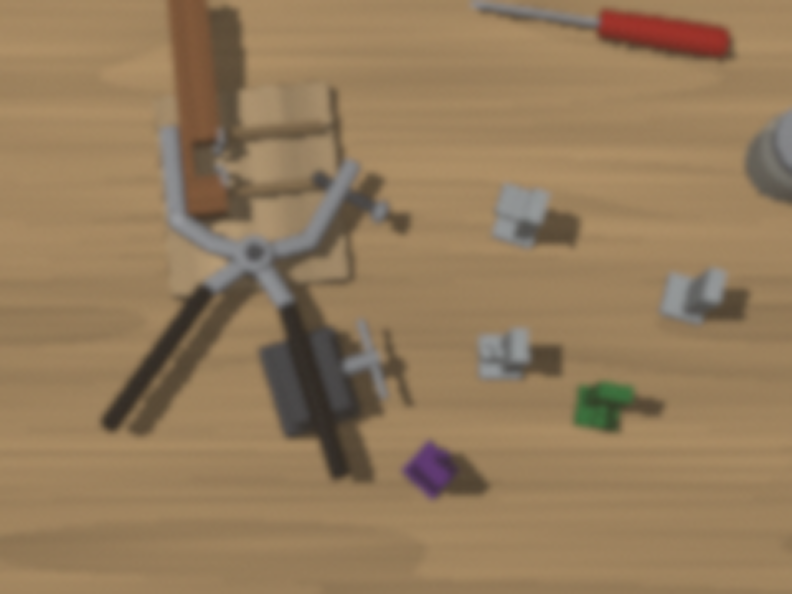

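View pics/scenecrop.png

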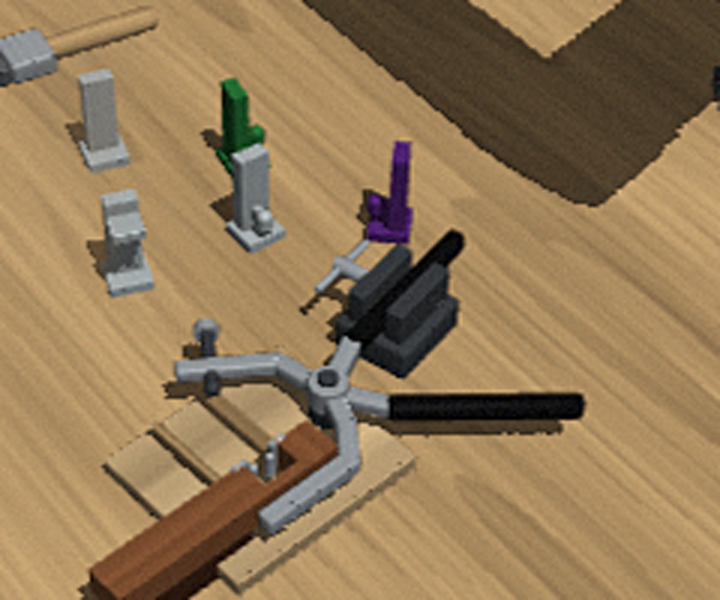

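The top crop shows three grey brackets. The studded one is at crop pixel (503,355), its stud pointing left (+y), and the ledge bracket is at (520,212). The plain one is at (693,295), with green and purple look-alikes nearby. The scene crop confirms it: the stud shows at (262,220), and the jig is yawed by a few degrees. I'll move above the studded bracket.

>>> {"name": "send_rows", "arguments": {
  "series": [
    [[0,0,7],[30,45,0],-1],
    [[0,0,14],[62,90,0],-1],
    [[0,0,21],[94,135,0],-1],
    [[0,0,28],[125,180,0],-1],
    [[0,0,35],[157,226,0],-1],
    [[0,0,42],[188,271,0],-1],
    [[0,0,50],[220,317,0],-1],
    [[0,0,57],[252,363,0],-1],
    [[0,0,57],[252,363,0],-1],
    [[0,0,57],[252,363,0],-1]
  ]
}}

```text
time_s: 2.55
eef_pos: [0.4783, -0.1656, 0.2312]
eef_rot: [0.0, 0.765, 0.644, -0.0]
wrist_force: [-0.8, -0.1, -0.7]
opening: 0.995
grasp_force: 0.0
```

```bash
cat > b.py <<'E'
from h import *
o=telemetry.get_obs(); print(o['time_s'],o['eef_pos'],o['eef_rot'],o['wrist_force'])
for n in ['wrist','top','scene']:
  for k in range(3 if n=='wrist' else 2):
    c=cam(n,f'{n}2.png')
    for t in ['bracket','stud']+(['nest','pivot','seat','jig','push'] if n!='wrist' else []):
        for r in spotter.landmark_of(t,n)[:3]:
            if n=='wrist' or r['conf']>.5: print(n,t,r['conf'],np.array(r['xyz']),proj(c,r['xyz'])[0].round())
c=camera('wrist'); print(c['xyz'],rot(c))
E
python3 b.py
```

```text
2.55 [ 0.4783 -0.1656  0.2312] [ 0.      0.7649  0.6441 -0.0003] [-0.7694 -0.137  -0.6727]
wrist bracket 0.94 [ 0.482  -0.1635 -0.0008] [321. 194.]
wrist bracket 0.56 [ 0.4514 -0.2278 -0.0008] [301. 265.]
wrist bracket 0.55 [ 0.3886 -0.0993  0.0001] [202. 141.]
wrist stud 0.91 [ 0.4826 -0.1447  0.0197] [318. 178.]
wrist stud 0.83 [ 0.4057 -0.1105  0.0203] [219. 153.]
wrist stud 0.64 [ 0.4287 -0.2283  0.0173] [276. 277.]
wrist bracket 0.85 [ 0.3879 -0.0988  0.0005] [201. 139.]
wrist bracket 0.81 [ 0.4842 -0.1624 -0.0022] [324. 191.]
wrist stud 0.74 [ 0.4287 -0.2308  0.0234] [276. 281.]
wrist stud 0.67 [ 0.4081 -0.1106  0.0219] [222. 152.]
wrist stud 0.62 [ 0.4839 -0.1446  0.0235] [320. 177.]
wrist bracket 0.86 [ 0.4835 -0.1628 -0.0013] [323. 192.]
wrist bracket 0.68 [ 0.4477 -0.2283  0.0019] [297. 266.]
wrist bracket 0.65 [ 0.3908 -0.0961  0.0001] [203. 136.]
wrist stud 0.86 [ 0.4281 -0.2286  0.0211] [275. 278.]
wrist stud 0.79 [ 0.4071 -0.1092  0.0203] [221. 150.]
top bracket 0.57 [ 0.4543 -0.2288 -0.0018] [409. 289.]
top stud 0.63 [ 0.4835 -0.1451  0.0237] [377. 276.]
top nest 0.65 
[... 1478 characters left out ...]
 [364. 226.]
scene bracket 0.62 [ 0.4489 -0.2303 -0.0033] [308. 206.]
scene bracket 0.58 [ 0.4789 -0.1659  0.0012] [314. 225.]
scene stud 0.91 [ 0.4843 -0.1473  0.0236] [317. 223.]
scene stud 0.7 [ 0.4088 -0.1109  0.0237] [354. 219.]
scene stud 0.56 [0.5823 0.3834 0.0011] [454. 432.]
scene nest 0.98 [0.6235 0.0181 0.0145] [308. 302.]
scene pivot 0.85 [0.5557 0.0258 0.0328] [338. 283.]
scene seat 0.64 [0.6284 0.0355 0.0139] [311. 309.]
scene jig 0.69 [ 0.5533  0.0291 -0.0008] [340. 294.]
scene push 0.78 [0.4586 0.1164 0.0392] [406. 286.]
scene push 0.6 [0.6248 0.0398 0.0128] [314. 309.]
[ 0.4931 -0.0813  0.3743] [[ 0.9854  0.1608  0.0553]
 [-0.1701  0.9326  0.3185]
 [-0.0004 -0.3232  0.9463]]
```

View pics/wrist2.png

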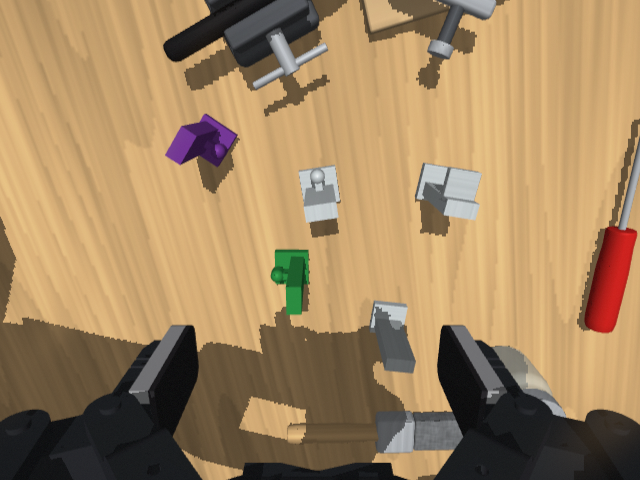

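The wrist view shows the studded bracket at (320,193), stud up at (318,178), almost aligned with the gripper. I'll refine its pose with a silhouette fit.

```bash
cat >> h.py <<'E'
from scipy.optimize import minimize
def box(x0,x1,y0,y1,z0,z1): return np.array([[x,y,z] for x in (x0,x1) for y in (y0,y1) for z in (z0,z1)])/1e3
BR=[box(-16,16,-8,23,0,8),box(-12,12,-4,8,8,75),box(-6,6,17,21.6,16,28)]
def mask(c,p,parts,roi,S=4,z0=0):
    x0,y0,x1,y1=roi; m=np.zeros(((y1-y0)*S,(x1-x0)*S),np.uint8)
    M=R.from_euler('z',p[2]).as_matrix()
    for b in parts:
        u=(proj(c,b@M.T+[p[0],p[1],z0])-[x0,y0]+.5)*S
        cv2.fillConvexPoly(m,cv2.convexHull(np.round(u*16).astype(np.int32)),1,shift=4)
    return cv2.resize(m.astype(np.float32),None,fx=1/S,fy=1/S,interpolation=cv2.INTER_AREA)
def fit(c,g,parts,p0,roi,z0=0):
    f=lambda d:np.abs(mask(c,np.array(p0)+np.array(d)*[.004,.004,.1],parts,roi,z0=z0)-g).sum()
    best=min((minimize(f,s,method='Nelder-Mead',options=dict(initial_simplex=np.array(s)+np.array([[0,0,0],[1,0,0],[0,1,0],[0,0,1]]))) for s in ([0,0,0],[-1,-1,-1],[1,0,1])),key=lambda r:r.fun)
    return np.array(p0)+best.x*[.004,.004,.1],best.fun,g.sum()
E
python3 - <<'E'
from h import *
c=cam('wrist'); roi=(285,150,360,235)
im=c['pixels'][roi[1]:roi[3],roi[0]:roi[2]].astype(int)
g=((im.max(2)-im.min(2)<25)&(im.max(2)>75)).astype(np.float32)
g=cv2.morphologyEx(g,cv2.MORPH_OPEN,np.ones((3,3)))
for z in (0,):
    p,e,n=fit(c,g,BR,[.481,-.164,-.05],roi); print(p,np.degrees(p[2]),e,n)
v=cv2.cvtColor(c['pixels'],cv2.COLOR_RGB2BGR)[roi[1]:roi[3],roi[0]:roi[2]]
a=mask(c,p,BR,roi)
w=np.hstack([v,np.dstack([a*255,g*255,a*0]).astype(np.uint8)])
cv2.imwrite('pics/fit.png',cv2.resize(w,None,fx=5,fy=5,interpolation=cv2.INTER_NEAREST))
E
```

```text
[ 0.4813 -0.1626 -0.0193] -1.1047811632406233 55.8125 1868.0
```

View pics/fit.png

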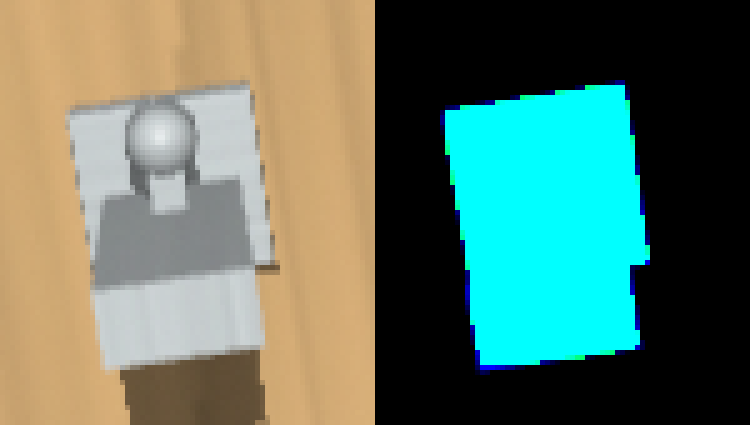

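The overlay matches within a pixel: the bracket is at (0.4813, −0.1626), yaw −1.1°, and upright. I'll descend and grip, keeping the TCP about 50 mm high.

>>> {"name": "send_rows", "arguments": {
  "series": [
    [[0,0,4.5],[2,3,-45],-1],
    [[0,0,8.7],[3,5,-90],-1],
    [[0,0,8.7],[3,5,-130],-1],
    [[0,0,8.7],[3,5,-165],-1],
    [[0,0,8.7],[3,5,-180],-1],
    [[0,0,8.7],[3,5,-180],-0.5],
    [[0,0,8.7],[3,5,-180],0],
    [[0,0,8.7],[3,5,-180],0.5],
    [[0,0,8.7],[3,5,-180],1],
    [[0,0,8.7],[3,5,-180],1]
  ]
}}

```text
time_s: 5.95
eef_pos: [0.4823, -0.1611, 0.0527]
eef_rot: [0.001, 0.714, 0.7, 0.0]
wrist_force: [-0.7, -0.3, 6.8]
opening: 0.267
grasp_force: 58.8
```

>>> {"name": "send_rows", "arguments": {
  "series": [
    [[0,0,0],[0,0,0],1],
    [[0,0,0],[0,0,0],1],
    [[0,0,0],[0,0,0],1],
    [[0,0,0],[0,0,10],1],
    [[0,0,0],[0,0,40],1],
    [[0,0,0],[0,0,80],1],
    [[0,0,0],[0,0,120],1],
    [[0,0,0],[0,0,120],1]
  ]
}}

```text
time_s: 6.95
eef_pos: [0.4837, -0.1618, 0.1754]
eef_rot: [0.004, 0.714, 0.7, 0.001]
wrist_force: [-0.4, -0.1, -1.4]
opening: 0.265
grasp_force: 59.1
```

The bracket is gripped and lifted. I'll carry it near the nest and look.

>>> {"name": "send_rows", "arguments": {
  "series": [
    [[0,0,1],[20,18,30],1],
    [[0,0,2],[50,45,30],1],
    [[0,0,3],[80,75,30],1],
    [[0,0,4],[110,105,30],1],
    [[0,0,5],[135,130,30],1],
    [[0,0,5],[145,140,30],1],
    [[0,0,5],[145,140,30],1],
    [[0,0,5],[145,140,30],1]
  ]
}}

```text
time_s: 7.95
eef_pos: [0.6256, -0.0213, 0.2008]
eef_rot: [-0.0, 0.683, 0.73, -0.0]
wrist_force: [-0.9, -0.5, -1.0]
opening: 0.261
grasp_force: 59.1
```

```bash
cat > c.py <<'E'
from h import *
o=telemetry.get_obs(); print(o['time_s'],o['eef_pos'],o['eef_rot'])
for k in range(4):
    c=cam('wrist','wrist3.png')
    for t in ['bracket','stud','nest','pivot','seat','jig']:
        for r in spotter.landmark_of(t,'wrist')[:2]:
            if r['conf']>.5: print(t,r['conf'],np.array(r['xyz']),proj(c,r['xyz'])[0].round())
import pickle; pickle.dump(c,open('w3.pkl','wb'))
E
python3 c.py
```

```text
7.95 [ 0.6256 -0.0213  0.2008] [-0.0004  0.683   0.7304 -0.0005]
bracket 0.65 [ 0.4497 -0.2277  0.003 ] [123. 400.]
bracket 0.56 [ 0.6284 -0.0223  0.1501] [322. 281.]
stud 0.74 [ 0.4282 -0.2287  0.018 ] [ 93. 411.]
stud 0.64 [ 0.4078 -0.1097  0.0213] [ 52. 297.]
nest 0.81 [0.6269 0.0186 0.0113] [322. 159.]
pivot 0.84 [0.5541 0.0252 0.037 ] [221. 148.]
seat 0.73 [0.6283 0.0386 0.0136] [326. 133.]
jig 0.58 [0.55   0.0286 0.001 ] [226. 138.]
bracket 0.93 [ 0.3901 -0.0958 -0.0007] [ 44. 270.]
bracket 0.74 [ 0.6288 -0.0221  0.1471] [321. 278.]
stud 0.97 [ 0.6261 -0.0071  0.1698] [318. 267.]
stud 0.56 [ 0.4069 -0.1095  0.0212] [ 50. 296.]
nest 0.69 [0.6274 0.0179 0.01  ] [321. 160.]
pivot 0.85 [0.5559 0.0254 0.0365] [223. 148.]
seat 0.67 [0.6257 0.0386 0.0148] [321. 134.]
jig 0.83 [0.5534 0.0263 0.0007] [229. 142.]
bracket 0.94 [ 0.4523 -0.2294  0.0011] [125. 401.]
bracket 0.77 [ 0.6292 -0.0212  0.1487] [322. 279.]
stud 0.98 [ 0.4262 -0.2291  0.0192] [ 89. 412.]
stud 0.76 [ 0.4078 -0.1103  0.0231] [ 50. 299.]
nest 0.61 [0.6259 0.0191 0.0122] [320. 160.]
pivot 0.91 [0.5566 0.0273 0.0336] [224. 146.]
seat 0.74 [ 0.5501  0.0251 -0.0013] [225. 143.]
seat 0.69 [0.626  0.041  0.0159] [322. 131.]
jig 0.63 [0.5515 0.0274 0.0007] [227. 141.]
bracket 0.98 [ 0.632  -0.0237  0.1505] [327. 285.]
bracket 0.64 [ 0.4508 -0.2262  0.004 ] [122. 400.]
stud 0.79 [ 0.6259 -0.008   0.1722] [317. 272.]
stud 0.77 [ 0.4284 -0.2269  0.0183] [ 92. 410.]
nest 0.57 [0.6288 0.0179 0.0133] [323. 162.]
pivot 0.57 [0.5612 0.0252 0.0367] [230. 150.]
seat 0.91 [0.6245 0.0374 0.014 ] [319. 136.]
jig 0.61 [0.55   0.0282 0.0002] [225. 140.]
```

View pics/wrist3.png

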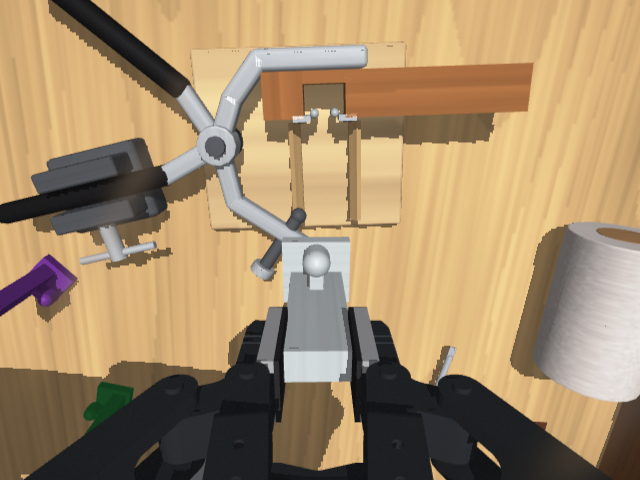

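The wrist view shows the held bracket, stud at (316,260). The nest walls are at columns ~297 and ~353, the pivot cap is at (215,147), and the rail's front edge runs (264,121)–(530,110). I'll compute jig and in-hand poses from these.

```bash
cat > d.py <<'E'
from h import *
import pickle; c=pickle.load(open('w3.pkl','rb')); im=c['pixels'].astype(int)
br=(im[...,0]-im[...,2]>60)&(im[...,0]<200)&(im[...,1]<115)&(im[...,0]>120)
P=[]
for u in range(380,520,4):
    r=np.where(br[55:125,u])[0]+55; P.append([u,r.max()+1])
P=np.array(P,float); k=np.polyfit(P[:,0],P[:,1],1); print('edge',k, np.abs(np.polyval(k,P[:,0])-P[:,1]).max())
a=ray(c,[270,np.polyval(k,270)],.049); b=ray(c,[520,np.polyval(k,520)],.049)
yaw=np.arctan2(*(b-a)[1::-1]); print('yaw',np.degrees(yaw),a,b)
ex=np.array([np.cos(yaw),np.sin(yaw)]); ey=np.array([-ex[1],ex[0]])
print('rail front along ey',a[:2]@ey)
g=cv2.GaussianBlur(c['pixels'],(5,5),1); g=cv2.cvtColor(g,cv2.COLOR_RGB2GRAY)
h=cv2.HoughCircles(g[110:185,180:255],cv2.HOUGH_GRADIENT,1,60,param1=100,param2=12,minRadius=14,maxRadius=24); print('circ',h)
if h is not None:
    q=ray(c,h[0,0,:2]+[180,110],.052); print('pivot',q, 'ex,ey',q[:2]@ex,q[:2]@ey)
# slot edges & walls
for r in (95,100): print(r,[tuple(im[r,u]) for u in range(296,354,3)])
for r in (170,190): print(r,[(u,tuple(int(t) for t in im[r,u])) for u in range(286,366,2)])
# held bracket
roi=(275,228,360,300); s=im[roi[1]:roi[3],roi[0]:roi[2]]
m=((s.max(2)-s.min(2)<25)&(s.max(2)>95)).astype(np.float32); m=cv2.morphologyEx(m,cv2.MORPH_OPEN,np.ones((3,3)))
n,l,st,_=cv2.connectedComponentsWithStats(m.astype(np.uint8)); m=(l==l[60,40]).astype(np.float32)
for z0 in (.144,.147,.150):
    p,e,n=fit(c,m,BR,[.628,-.022,.07],roi,z0); print('held',z0,p,np.degrees(p[2]),e,n)
E
python3 d.py
```

```text
edge [ -0.0446 134.5272] 1.2232492997199245
yaw 6.370870091679992 [0.5904 0.0467 0.049 ] [0.7564 0.0652 0.049 ]
rail front along ey -0.019118917774874518
circ [[[36.5 35.5 18.8]]]
pivot [0.5551 0.0294 0.052 ] ex,ey 0.5549520119796437 -0.0323901062197401
95 [(np.int64(168), np.int64(108), np.int64(65)), (np.int64(165), np.int64(106), np.int64(62)), (np.int64(163), np.int64(106), np.int64(63)), (np.int64(128), np.int64(107), np.int64(80)), (np.int64(127), np.int64(107), np.int64(79)), (np.int64(127), np.int64(107), np.int64(80)), (np.int64(128), np.int64(108), np.int64(79)), (np.int64(127), np.int64(107), np.int64(80)), (np.int64(128), np.int64(108), np.int64(80)), (np.int64(129), np.int64(108), np.int64(81)), (np.int64(127), np.int64(108), np.int64(78)), (np.int64(127), np.int64(107), np.int64(79)), (np.int64(127), np.int64(107), np.int64(80)), (np.int64(128), np.int64(107), np.int64(79)), (np.int64(128), np.int64(107), np.int64(80)), (np.int64(127), np.int64(108), np.int64(80)), (np.int64(74), np.int64(48), np.int64(29)), (np.int64(182), np.int64(118), np.int64(71)), (np.int64(183), 
[... 2416 characters left out ...]
, (216, 180, 134)), (326, (216, 181, 134)), (328, (215, 180, 134)), (330, (215, 181, 135)), (332, (215, 181, 134)), (334, (216, 181, 134)), (336, (215, 181, 134)), (338, (214, 181, 135)), (340, (216, 182, 135)), (342, (215, 181, 133)), (344, (214, 181, 133)), (346, (210, 178, 130)), (348, (103, 86, 62)), (350, (155, 127, 88)), (352, (158, 129, 91)), (354, (154, 125, 87)), (356, (159, 129, 90)), (358, (203, 165, 114)), (360, (203, 166, 114)), (362, (216, 182, 134)), (364, (214, 180, 133))]
held 0.144 [ 0.6263 -0.0235  0.0636] 3.641877942221418 370.5 4443.0
held 0.147 [ 0.6262 -0.0225  0.0675] 3.865874841870197 324.0 4443.0
held 0.15 [ 0.6261 -0.0216  0.0674] 3.8617301508301365 337.1875 4443.0
```

```bash
cat > e.py <<'E'
from h import *
import pickle; c=pickle.load(open('w3.pkl','rb')); g=c['pixels'][...,1].astype(float)
L=[];Rr=[]
for r in range(140,215,5):
    row=cv2.GaussianBlur(g[r:r+1],(1,1),0)[0]
    d=np.diff(row); l=295+np.argmax(d[295:310])+1; q=340+np.argmin(d[340:355])+1
    L.append(ray(c,[l-.5,r],.014)); Rr.append(ray(c,[q-.5,r],.014))
L=np.array(L);Rr=np.array(Rr)
for n,A in (('L',L),('R',Rr)):
    k=np.polyfit(A[:,1],A[:,0],1); print(n,'yaw',-np.degrees(np.arctan(k[0])),'res',1e3*np.abs(np.polyval(k,A[:,1])-A[:,0]).max(),'x at y=.018:',np.polyval(k,.018))
p=np.array([.5551,.0294])
for yd in (4,5,6,6.4):
    M=R.from_euler('z',yd,degrees=True).as_matrix()[:2,:2]
    print(yd,'nest',p+M@[.075,-.016],'seat',p+M@[.075,.006])
    if yd in(5,6.4):
        print('predicted rail front px',proj(c,np.c_[(p+(M@[[.035,.2],[.014,.014]]).T),[.049,.049]]),'nest px',proj(c,np.r_[p+M@[.075,-.016],.014]))
E
python3 e.py
```

```text
L yaw 4.019002583088945 res 3.753462974141475 x at y=.018: 0.613022637351602
R yaw 5.9746035128422 res 1.047184140145374 x at y=.018: 0.6470369321610087
4 nest [0.631  0.0187] seat [0.6295 0.0406]
5 nest [0.6312 0.02  ] seat [0.6293 0.0419]
predicted rail front px [[267.4705 122.7505]
 [513.6974 117.9006]] nest px [[326.4986 159.4506]]
6 nest [0.6314 0.0213] seat [0.6291 0.0432]
6.4 nest [0.6314 0.0219] seat [0.629  0.0437]
predicted rail front px [[266.8736 121.4463]
 [514.0506 110.2792]] nest px [[326.9477 157.0369]]
```

>>> {"name": "send_rows", "arguments": {
  "series": [
    [[0,0,1],[2,20,-20],1],
    [[0,0,2],[4,40,-50],1],
    [[0,0,2.1],[4,43.5,-80],1],
    [[0,0,2.1],[4,43.5,-98],1],
    [[0,0,2.1],[4,43.5,-98],1],
    [[0,0,2.1],[4,43.5,-98],1]
  ]
}}

```text
time_s: 10.1
eef_pos: [0.6313, 0.0228, 0.1043]
eef_rot: [0.001, 0.669, 0.743, 0.0]
wrist_force: [0.8, -0.8, 0.1]
opening: 0.263
grasp_force: 59.2
```

```bash
python3 - <<'E'
from h import *
import pickle
o=telemetry.get_obs(); print(o['time_s'],o['eef_pos'],o['eef_rot'])
c=cam('wrist','wrist4.png'); pickle.dump(c,open('w4.pkl','wb'))
for t in ['bracket','stud','nest','pivot','seat']:
    for r in spotter.landmark_of(t,'wrist')[:2]:
        if r['conf']>.5: print(t,r['conf'],np.array(r['xyz']),proj(c,r['xyz'])[0].round())
v=cv2.imread('pics/wrist4.png')
p=np.array([.6299,.0203])
for yd,col in((6,(0,255,0)),):
    M=R.from_euler('z',yd,degrees=True).as_matrix()
    def ln(a,b):
        u=proj(c,np.array([a,b])/1e3@M.T+np.r_[p,0]); cv2.line(v,*[tuple(int(t) for t in q) for q in u.round()],col,1)
    for s in(-17.8,17.8): ln([s,-40,14],[s,30,14])
    ln([-40,30,49],[120,30,49])
cv2.imwrite('pics/w4o.png',v)
E
```

```text
10.1 [0.6313 0.0228 0.1043] [0.0007 0.6692 0.743  0.0005]
bracket 0.64 [0.6353 0.0231 0.0466] [324. 273.]
stud 0.85 [0.6294 0.0373 0.0719] [315. 265.]
pivot 0.57 [0.5566 0.0259 0.0349] [177. 246.]
seat 0.87 [0.625  0.0417 0.0121] [309. 218.]
seat 0.51 [0.6307 0.0401 0.0717] [319. 259.]
```

View pics/w4o.png

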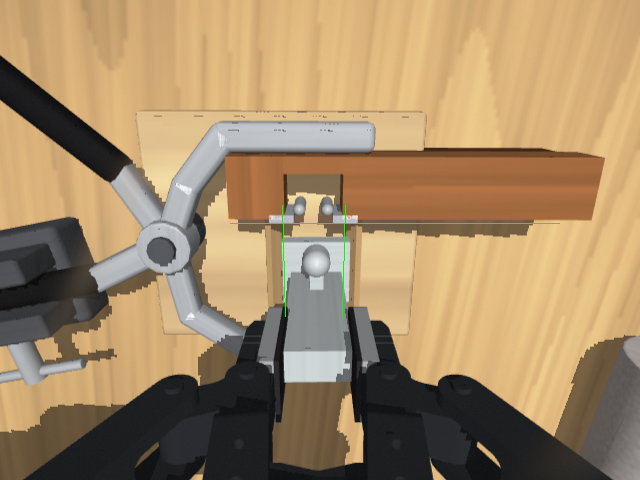

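The overlay matches the rail (edge at row ~220 against a predicted 222) and the nest (centre at column ~314). The stud at column 316 is about 1.5 mm too far in +x, so I'll correct that and lower.

>>> {"name": "send_rows", "arguments": {
  "series": [
    [[0,0,0],[-1.5,1,0],1],
    [[0,0,0],[-1.5,1,-10],1],
    [[0,0,0],[-1.5,1,-18],1],
    [[0,0,0],[-1.5,1,-24],1],
    [[0,0,0],[-1.5,1,-28],1],
    [[0,0,0],[-1.5,1,-28],1]
  ]
}}

```text
time_s: 11.15
eef_pos: [0.6287, 0.024, 0.0748]
eef_rot: [-0.0, 0.669, 0.743, -0.0]
wrist_force: [0.7, 0.1, -1.7]
opening: 0.264
grasp_force: 59.2
```

>>> {"name": "send_rows", "arguments": {
  "series": [
    [[0,0,0],[0,0,-3],1],
    [[0,0,0],[0,0,-5],1],
    [[0,0,0],[0,0,-7],1],
    [[0,0,0],[0,0,-9],1],
    [[0,0,0],[0,0,-9],1]
  ]
}}

```text
time_s: 11.78
eef_pos: [0.6292, 0.0239, 0.0668]
eef_rot: [0.0, 0.669, 0.743, 0.0]
wrist_force: [-1.5, 0.7, 2.6]
opening: 0.265
grasp_force: 59.6
```

>>> {"name": "send_rows", "arguments": {
  "series": [
    [[0,0,0],[0,0,-0.5],1],
    [[0,0,0],[0,0,-0.5],0.4],
    [[0,0,0],[0,0,-0.5],0.2],
    [[0,0,0],[0,0,-0.5],0],
    [[0,0,0],[0,0,-0.5],-0.3],
    [[0,0,0],[0,0,-0.5],-0.5],
    [[0,0,0],[0,0,30],-0.5],
    [[0,0,0],[0,0,75],-0.5],
    [[0,0,0],[0,0,110],-0.5],
    [[0,0,0],[0,0,110],-0.5]
  ]
}}

```text
time_s: 13.02
eef_pos: [0.6314, 0.0237, 0.1804]
eef_rot: [0.003, 0.669, 0.743, 0.002]
wrist_force: [-0.4, -1.3, 0.2]
opening: 0.748
grasp_force: 0.0
```

```bash
python3 - <<'E'
from h import *
import pickle
o=telemetry.get_obs(); print(o['time_s'],o['eef_pos'],o['eef_rot'],o['wrist_force'])
c=cam('wrist','wrist5.png'); pickle.dump(c,open('w5.pkl','wb'))
for n in ['wrist','scene','top']:
  c=cam(n)
  for t in ['bracket','stud','push','handle']:
    for r in spotter.landmark_of(t,n)[:3]:
        x=np.array(r['xyz'])
        if r['conf']>.4 and x[1]>-.05: print(n,t,r['conf'],x,proj(c,x)[0].round())
E
```

```text
13.025 [0.6314 0.0237 0.1804] [0.0031 0.6691 0.7431 0.002 ] [-0.426  -1.277   0.1527]
wrist bracket 0.94 [0.6299 0.0202 0.013 ] [315. 222.]
wrist stud 0.81 [0.6282 0.0395 0.0353] [316. 204.]
wrist stud 0.69 [0.556  0.0242 0.0384] [209. 216.]
wrist push 0.69 [0.4581 0.1158 0.0366] [54. 56.]
scene bracket 0.98 [0.6281 0.0181 0.0134] [306. 303.]
scene stud 0.94 [0.6263 0.039  0.0356] [313. 302.]
scene stud 0.62 [0.624  0.0388 0.0134] [314. 309.]
scene push 0.74 [0.4608 0.1153 0.0393] [405. 286.]
scene handle 0.62 [0.5557 0.0276 0.    ] [338. 294.]
```

View pics/wrist5.png

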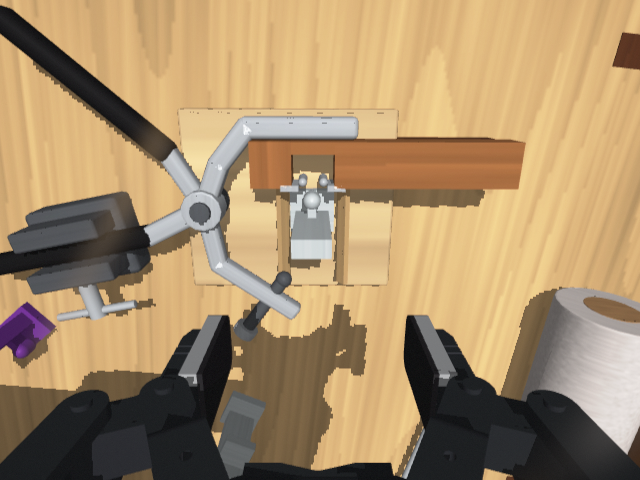

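The bracket stands upright in the nest, with its stud at (312,200) centred between the pins at (303,182) and (323,182). The free handle runs (175,150)–(5,10). I'll work out its axis and the pushing arc.

```bash
cat > f.py <<'E'
from h import *
import pickle; c=pickle.load(open('w5.pkl','rb')); im=c['pixels'].astype(int)
dark=im.max(2)<60
up=[];lo=[]
for u in range(30,150,6):
    r=np.where(dark[:165,u])[0]
    # contiguous run from top
    run=r[:1+np.argmax(np.r_[np.diff(r)>1,True])]; up.append([u,run[0]]);lo.append([u,run[-1]+1])
A=np.array([ray(c,q,.040)[:2] for q in up]); B=np.array([ray(c,q,.036)[:2] for q in lo])
for X in (A,B):
    k=np.polyfit(X[:,0],X[:,1],1); ang=np.degrees(np.arctan(k[0]))+180; print(ang,X[0],X[-1],np.abs(np.polyval(k,X[:,0])-X[:,1]).max())
    ku=k
    if X is A:
        n=np.radians(ang-90); n=np.array([np.cos(n),np.sin(n)]); print('outer normal offset from pivot', (A.mean(0)-[.5555,.0285])@n, 'push offset',(np.array([.4595,.1168])-[.5555,.0285])@n)
E
python3 f.py
```

```text
144.51301551918687 [0.4485 0.1313] [0.5148 0.0838] 0.0003085289101416172
outer normal offset from pivot 0.02157889150150529 push offset 0.01616831816261801
146.2826207906852 [0.4441 0.1134] [0.513  0.0746] 0.008672750113508237
```

>>> {"name": "send_rows", "arguments": {
  "series": [
    [[0,0,-8],[-25,20,0],0],
    [[0,0,-16],[-55,45,0],0.5],
    [[0,0,-24],[-90,72,0],1],
    [[0,0,-32],[-120,98,0],1],
    [[0,0,-40],[-140,114,0],1],
    [[0,0,-41.5],[-149,121,-20],1],
    [[0,0,-41.5],[-149,121,-70],1],
    [[0,0,-41.5],[-149,121,-120],1],
    [[0,0,-41.5],[-149,121,-152],1],
    [[0,0,-41.5],[-149,121,-152],1]
  ]
}}

```text
time_s: 15.08
eef_pos: [0.4776, 0.1448, 0.0221]
eef_rot: [-0.001, 0.889, 0.458, -0.003]
wrist_force: [0.9, 0.1, 0.0]
opening: -0.003
grasp_force: 0.0
```

```bash
cat > g.py <<'E'
from h import *
o=telemetry.get_obs(); print(o['time_s'],o['eef_pos'],o['eef_rot'],o['wrist_force'],o['opening'])
E
python3 g.py; python3 - <<'E'
from h import *
cam('top','top6.png'); i=cv2.imread('pics/top6.png')[170:350,230:470]
cv2.imwrite('pics/t6c.png',cv2.resize(i,None,fx=3.3,fy=3.3,interpolation=cv2.INTER_CUBIC))
E
```

```text
15.075 [0.4776 0.1448 0.0221] [-0.0011  0.8891  0.4578 -0.0025] [0.9272 0.0608 0.0205] -0.0026449561345549878
```

View pics/t6c.png

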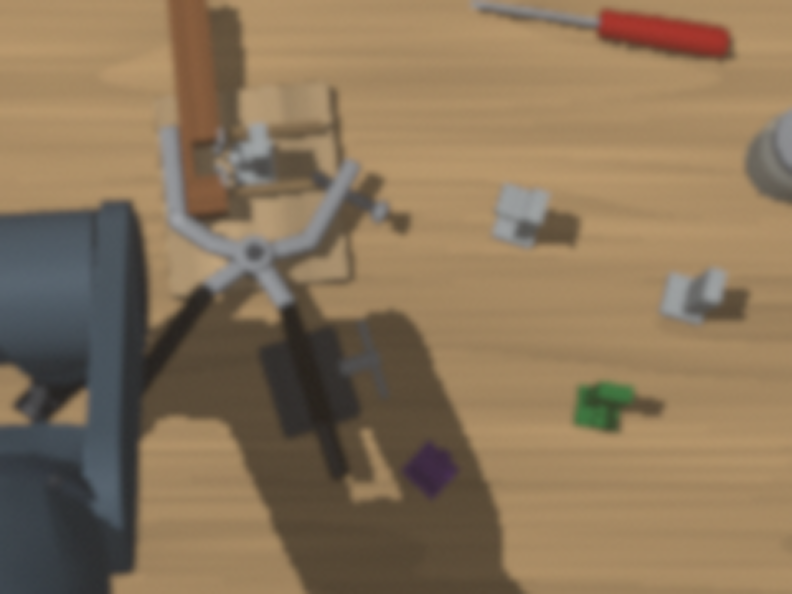

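The top crop shows the bracket in the nest at (252,155), with the arm over the free handle. I'll approach it slowly.

>>> {"name": "send_rows", "arguments": {
  "series": [
    [[0,0,0],[-2.5,-3.3,0],1],
    [[0,0,0],[-4.5,-6.5,0],1],
    [[0,0,0],[-6.5,-9,0],1],
    [[0,0,0],[-8,-11.5,0],1],
    [[0,0,0],[-9,-13,0],1],
    [[0,0,0],[-9,-13,0],1]
  ]
}}

```text
time_s: 15.88
eef_pos: [0.4709, 0.1318, 0.0243]
eef_rot: [-0.0, 0.889, 0.458, -0.0]
wrist_force: [-0.3, -0.4, 0.8]
opening: -0.002
grasp_force: 0.0
```

>>> {"name": "send_rows", "arguments": {
  "series": [
    [[0,0,0],[-1,-1.4,0],1],
    [[0,0,0],[-2,-2.8,0],1],
    [[0,0,0],[-3,-4.2,0],1],
    [[0,0,0],[-3,-4.2,0],1]
  ]
}}

```text
time_s: 16.38
eef_pos: [0.4678, 0.1277, 0.0242]
eef_rot: [-0.0, 0.889, 0.458, -0.0]
wrist_force: [-0.4, 0.2, 0.0]
opening: -0.001
grasp_force: 0.0
```

>>> {"name": "send_rows", "arguments": {
  "series": [
    [[0,0,0],[-0.6,-0.8,0],1],
    [[0,0,0],[-1.2,-1.6,0],1],
    [[0,0,0],[-1.8,-2.4,0],1],
    [[0,0,0],[-1.8,-2.4,0],1]
  ]
}}

```text
time_s: 16.88
eef_pos: [0.466, 0.1255, 0.0243]
eef_rot: [-0.0, 0.889, 0.458, -0.0]
wrist_force: [0.3, 3.0, -0.0]
opening: 0.006
grasp_force: 1.1
```

>>> {"name": "send_rows", "arguments": {
  "series": [
    [[0,0,0],[-0.6,-0.8,0],1],
    [[0,0,0],[-1.2,-1.6,0],1],
    [[0,0,0],[-1.2,-1.6,0],1]
  ]
}}

```text
time_s: 17.25
eef_pos: [0.4649, 0.1237, 0.0243]
eef_rot: [-0.0, 0.889, 0.458, -0.0]
wrist_force: [-0.3, 3.6, -0.1]
opening: 0.002
grasp_force: 1.1
```

Contact is felt at 3–4 N (the spring). I'll follow the arc around the pivot in small steps.

>>> {"name": "send_rows", "arguments": {
  "series": [
    [[0,0,1.4],[-2.4,-2.3,0],1],
    [[0,0,2.9],[-4.6,-4.6,0],1],
    [[0,0,4.3],[-6.9,-7.1,0],1],
    [[0,0,5.7],[-9.1,-9.5,0],1],
    [[0,0,7.2],[-11.2,-12.1,0],1],
    [[0,0,8.6],[-13.2,-14.6,0],1],
    [[0,0,10],[-15.2,-17.2,0],1],
    [[0,0,11.5],[-17.1,-19.9,0],1],
    [[0,0,11.5],[-17.1,-19.9,0],1]
  ]
}}

```text
time_s: 18.38
eef_pos: [0.4476, 0.1036, 0.0242]
eef_rot: [-0.0, 0.839, 0.545, -0.0]
wrist_force: [-0.4, 4.1, -1.0]
opening: -0.003
grasp_force: 1.5
```

```bash
cat > arc.py <<'E'
from h import *
import sys
o=telemetry.get_obs(); w=(np.array(o['eef_pos'])[:2]-[.5555,.0285])*1e3
f=np.array(o['wrist_force'])[:2]; t=np.array([-w[1],w[0]])/np.linalg.norm(w)
a=np.arctan2(w[1],w[0])-np.arctan2(.0970,-.0895); a=(a+np.pi)%(2*np.pi)-np.pi
print('t',o['time_s'],o['eef_pos'],'r',np.linalg.norm(w),'theta',a,'tang F',-f@t,o['wrist_force'])
for d in np.arange(.02,.21,.02): print(round(d,2),np.degrees(d).round(1),(R.from_euler('z',d).as_matrix()[:2,:2]@w-w).round(1))
E
python3 arc.py
```

```text
t 18.375 [0.4476 0.1036 0.0242] r 131.4464774771615 theta 0.21716537200256036 tang F 3.1740338400620467 [-0.3833  4.1352 -0.965 ]
0.02 1.1 [-1.5 -2.2]
0.04 2.3 [-2.9 -4.4]
0.06 3.4 [-4.3 -6.6]
0.08 4.6 [-5.7 -8.9]
0.1 5.7 [ -7.  -11.1]
0.12 6.9 [ -8.2 -13.5]
0.14 8.0 [ -9.4 -15.8]
0.16 9.2 [-10.6 -18.1]
0.18 10.3 [-11.7 -20.5]
0.2 11.5 [-12.8 -22.9]
```

>>> {"name": "send_rows", "arguments": {
  "series": [
    [[0,0,1.1],[-1.5,-2.2,0],1],
    [[0,0,2.3],[-2.9,-4.4,0],1],
    [[0,0,3.4],[-4.3,-6.6,0],1],
    [[0,0,4.6],[-5.7,-8.9,0],1],
    [[0,0,5.7],[-7,-11.1,0],1],
    [[0,0,5.7],[-7,-11.1,0],1]
  ]
}}

```text
time_s: 19.12
eef_pos: [0.4407, 0.0926, 0.0242]
eef_rot: [-0.0, 0.811, 0.586, -0.0]
wrist_force: [-0.5, 3.4, -0.7]
opening: -0.002
grasp_force: 1.7
```

```bash
python3 arc.py
```

```text
t 19.125 [0.4407 0.0926 0.0242] r 131.50270733349527 theta 0.31650482935098534 tang F 2.7299325593382444 [-0.4516  3.3784 -0.7161]
0.02 1.1 [-1.3 -2.3]
0.04 2.3 [-2.5 -4.6]
0.06 3.4 [-3.6 -7. ]
0.08 4.6 [-4.8 -9.4]
0.1 5.7 [ -5.8 -11.8]
0.12 6.9 [ -6.8 -14.2]
0.14 8.0 [ -7.8 -16.7]
0.16 9.2 [ -8.7 -19.1]
0.18 10.3 [ -9.6 -21.6]
0.2 11.5 [-10.4 -24.1]
```

>>> {"name": "send_rows", "arguments": {
  "series": [
    [[0,0,1.1],[-1.3,-2.3,0],1],
    [[0,0,2.3],[-2.5,-4.6,0],1],
    [[0,0,3.4],[-3.6,-7,0],1],
    [[0,0,3.4],[-3.6,-7,0],1]
  ]
}}

```text
time_s: 19.62
eef_pos: [0.4371, 0.0856, 0.0243]
eef_rot: [-0.0, 0.793, 0.609, -0.0]
wrist_force: [-1.8, 3.5, -1.3]
opening: 0.001
grasp_force: 1.8
```

```bash
python3 arc.py
```

```text
t 19.625 [0.4371 0.0856 0.0243] r 131.46568183052855 theta 0.3764878216579688 tang F 2.3331122720950335 [-1.8235  3.4688 -1.3091]
0.02 1.1 [-1.1 -2.4]
0.04 2.3 [-2.2 -4.8]
0.06 3.4 [-3.2 -7.2]
0.08 4.6 [-4.2 -9.6]
0.1 5.7 [ -5.1 -12.1]
0.12 6.9 [ -6.  -14.6]
0.14 8.0 [ -6.8 -17.1]
0.16 9.2 [ -7.6 -19.6]
0.18 10.3 [ -8.3 -22.1]
0.2 11.5 [ -9.  -24.7]
```

>>> {"name": "send_rows", "arguments": {
  "series": [
    [[0,0,1.1],[-1.1,-2.4,0],1],
    [[0,0,2.3],[-2.2,-4.8,0],1],
    [[0,0,3.4],[-3.2,-7.2,0],1],
    [[0,0,3.4],[-3.2,-7.2,0],1]
  ]
}}

```text
time_s: 20.12
eef_pos: [0.4339, 0.0784, 0.0243]
eef_rot: [-0.0, 0.774, 0.633, -0.0]
wrist_force: [-1.2, 3.8, -0.7]
opening: 0.002
grasp_force: 1.9
```

```bash
cat >> arc.py <<'E'
for n in ('top','scene'):
    c=cam(n,n+'7.png')
    for t in ('stud','bracket','push'):
        print(n,t,[(r['conf'],np.array(r['xyz'])) for r in spotter.landmark_of(t,n) if (abs(r['xyz'][0]-.629)<.02 or t=='push') and r['conf']>.4 and r['xyz'][1]>-.05])
E
python3 arc.py
```

```text
t 20.125 [0.4339 0.0784 0.0243] r 131.4462443752175 theta 0.43635484149906034 tang F 3.0564285377622546 [-1.1867  3.7903 -0.6605]
0.02 1.1 [-1.  -2.4]
0.04 2.3 [-1.9 -4.9]
0.06 3.4 [-2.8 -7.4]
0.08 4.6 [-3.6 -9.9]
0.1 5.7 [ -4.4 -12.4]
0.12 6.9 [ -5.1 -14.9]
0.14 8.0 [ -5.8 -17.5]
0.16 9.2 [ -6.4 -20. ]
0.18 10.3 [ -7.  -22.6]
0.2 11.5 [ -7.5 -25.2]
top stud [(0.67, array([0.6276, 0.0388, 0.0375]))]
top bracket [(0.45, array([0.6281, 0.0233, 0.0123]))]
top push [(0.92, array([0.4267, 0.0699, 0.0378]))]
scene stud [(0.9, array([0.6267, 0.0373, 0.038 ]))]
scene bracket [(0.77, array([0.6263, 0.0196, 0.0145]))]
scene push [(0.71, array([0.4273, 0.0647, 0.0396]))]
```

Bracket not yet moving (stud at y ≈ 0.038), so the screw is set out. Continue.

>>> {"name": "send_rows", "arguments": {
  "series": [
    [[0,0,1.1],[-1,-2.4,0],1],
    [[0,0,2.3],[-1.9,-4.9,0],1],
    [[0,0,3.4],[-2.8,-7.4,0],1],
    [[0,0,3.4],[-2.8,-7.4,0],1]
  ]
}}

```text
time_s: 21.02
eef_pos: [0.4311, 0.0711, 0.0242]
eef_rot: [-0.0, 0.755, 0.655, -0.0]
wrist_force: [-2.7, 4.8, -0.6]
opening: 0.002
grasp_force: 2.0
```

```bash
python3 arc.py
```

```text
t 21.025 [0.4311 0.0711 0.0242] r 131.48851808055701 theta 0.4958009298064101 tang F 3.651954545422863 [-2.709   4.7872 -0.603 ]
0.02 1.1 [-0.8 -2.5]
0.04 2.3 [-1.6 -5. ]
0.06 3.4 [-2.3 -7.5]
0.08 4.6 [ -3.  -10.1]
0.1 5.7 [ -3.6 -12.6]
0.12 6.9 [ -4.2 -15.2]
0.14 8.0 [ -4.7 -17.8]
0.16 9.2 [ -5.2 -20.4]
0.18 10.3 [ -5.6 -23. ]
0.2 11.5 [ -6.  -25.6]
top stud [(0.67, array([0.6282, 0.0436, 0.0377]))]
top bracket [(0.73, array([0.625 , 0.0243, 0.0157]))]
top push [(0.82, array([0.4244, 0.0599, 0.0392]))]
scene stud [(0.89, array([0.6281, 0.0418, 0.0391]))]
scene bracket [(0.83, array([0.6264, 0.0215, 0.0121])), (0.61, array([0.6285, 0.0408, 0.039 ]))]
scene push [(0.58, array([0.4255, 0.0555, 0.0387]))]
```

The bracket is now moving, about 4 mm so far.

>>> {"name": "send_rows", "arguments": {
  "series": [
    [[0,0,0.6],[-0.4,-1.3,0],1],
    [[0,0,1.1],[-0.8,-2.5,0],1],
    [[0,0,1.7],[-1.2,-3.8,0],1],
    [[0,0,2.3],[-1.6,-5,0],1],
    [[0,0,2.9],[-2,-6.3,0],1],
    [[0,0,2.9],[-2,-6.3,0],1]
  ]
}}

```text
time_s: 22.18
eef_pos: [0.429, 0.0649, 0.0242]
eef_rot: [-0.0, 0.739, 0.674, -0.0]
wrist_force: [-3.2, 3.6, -1.4]
opening: -0.002
grasp_force: 2.2
```

```bash
python3 arc.py
```

```text
t 22.175 [0.429  0.0649 0.0242] r 131.63025923794692 theta 0.545119028697485 tang F 2.580978349027822 [-3.2088  3.6103 -1.376 ]
0.02 1.1 [-0.7 -2.5]
0.04 2.3 [-1.4 -5.1]
0.06 3.4 [-2.  -7.7]
0.08 4.6 [ -2.5 -10.2]
0.1 5.7 [ -3.  -12.8]
0.12 6.9 [ -3.5 -15.4]
0.14 8.0 [ -3.8 -18. ]
0.16 9.2 [ -4.2 -20.6]
0.18 10.3 [ -4.5 -23.2]
0.2 11.5 [ -4.7 -25.9]
top stud [(0.53, array([0.6263, 0.0454, 0.0356]))]
top bracket [(0.46, array([0.6265, 0.0314, 0.0134]))]
top push [(0.73, array([0.421 , 0.0583, 0.0377]))]
scene stud [(0.78, array([0.6266, 0.0436, 0.0372]))]
scene bracket [(0.9, array([0.6275, 0.0247, 0.0111]))]
scene push [(0.87, array([0.4244, 0.0518, 0.0364]))]
```

>>> {"name": "send_rows", "arguments": {
  "series": [
    [[0,0,0.6],[-0.4,-1.3,0],1],
    [[0,0,1.1],[-0.7,-2.5,0],1],
    [[0,0,1.7],[-1,-3.8,0],1],
    [[0,0,2.3],[-1.4,-5.1,0],1],
    [[0,0,2.9],[-1.7,-6.4,0],1],
    [[0,0,2.9],[-1.7,-6.4,0],1]
  ]
}}

```text
time_s: 23.32
eef_pos: [0.4274, 0.0594, 0.0242]
eef_rot: [-0.001, 0.721, 0.693, 0.0]
wrist_force: [-2.0, 9.5, -0.4]
opening: -0.001
grasp_force: 4.9
```

```bash
python3 arc.py
```

```text
t 23.325 [0.4274 0.0594 0.0242] r 131.7996692152515 theta 0.5886338772955506 tang F 8.789089079952973 [-1.9764  9.519  -0.4013]
0.02 1.1 [-0.6 -2.6]
0.04 2.3 [-1.1 -5.1]
0.06 3.4 [-1.6 -7.7]
0.08 4.6 [ -2.1 -10.3]
0.1 5.7 [ -2.4 -12.9]
0.12 6.9 [ -2.8 -15.6]
0.14 8.0 [ -3.1 -18.2]
0.16 9.2 [ -3.3 -20.8]
0.18 10.3 [ -3.5 -23.4]
0.2 11.5 [ -3.6 -26.1]
top stud [(0.48, array([0.6272, 0.0487, 0.0358]))]
top bracket [(0.66, array([0.6277, 0.0324, 0.0141]))]
top push []
scene stud [(0.85, array([0.6275, 0.0478, 0.0374]))]
scene bracket [(0.68, array([0.6279, 0.0305, 0.0115]))]
scene push []
```

The pins are engaged at 8.8 N. I'll keep the steps small.

>>> {"name": "send_rows", "arguments": {
  "series": [
    [[0,0,0.5],[-0.3,-1.1,0],1],
    [[0,0,1],[-0.5,-2.2,0],1],
    [[0,0,1],[-0.5,-2.2,0],1]
  ]
}}

```text
time_s: 24.1
eef_pos: [0.4268, 0.0571, 0.0242]
eef_rot: [-0.001, 0.715, 0.699, 0.0]
wrist_force: [-2.6, 8.7, -0.3]
opening: 0.0
grasp_force: 4.5
```

>>> {"name": "send_rows", "arguments": {
  "series": [
    [[0,0,0.5],[-0.2,-1.1,0],1],
    [[0,0,1],[-0.5,-2.2,0],1],
    [[0,0,1],[-0.5,-2.2,0],1]
  ]
}}

```text
time_s: 24.48
eef_pos: [0.4263, 0.0546, 0.0242]
eef_rot: [-0.0, 0.709, 0.705, 0.0]
wrist_force: [-3.2, 6.7, 0.7]
opening: 0.003
grasp_force: 3.4
```

>>> {"name": "send_rows", "arguments": {
  "series": [
    [[0,0,0.5],[-0.2,-1.1,0],1],
    [[0,0,1],[-0.4,-2.2,0],1],
    [[0,0,1],[-0.4,-2.2,0],1]
  ]
}}

```text
time_s: 24.85
eef_pos: [0.4257, 0.0521, 0.0242]
eef_rot: [-0.0, 0.703, 0.711, -0.0]
wrist_force: [-3.5, 5.1, 0.6]
opening: -0.003
grasp_force: 2.5
```

Past the click, and the force is falling. I'll continue to flush.

>>> {"name": "send_rows", "arguments": {
  "series": [
    [[0,0,0.5],[-0.2,-1.1,0],1],
    [[0,0,1],[-0.4,-2.2,0],1],
    [[0,0,1],[-0.4,-2.2,0],1]
  ]
}}

```text
time_s: 25.22
eef_pos: [0.4253, 0.0498, 0.0242]
eef_rot: [-0.0, 0.697, 0.718, -0.0]
wrist_force: [-2.7, 4.7, 0.9]
opening: -0.002
grasp_force: 2.3
```

>>> {"name": "send_rows", "arguments": {
  "series": [
    [[0,0,0.5],[-0.2,-1.1,0],1],
    [[0,0,1],[-0.4,-2.2,0],1],
    [[0,0,1],[-0.4,-2.2,0],1]
  ]
}}

```text
time_s: 25.6
eef_pos: [0.425, 0.0475, 0.0242]
eef_rot: [-0.0, 0.69, 0.724, -0.0]
wrist_force: [-3.9, 4.1, 1.0]
opening: 0.001
grasp_force: 2.4
```

```bash
python3 arc.py
```

```text
t 25.6 [0.425  0.0475 0.0242] r 131.92574997929836 theta 0.6807820613317617 tang F 3.506616615115855 [-3.8846  4.1102  1.0463]
0.02 1.1 [-0.4 -2.6]
0.04 2.3 [-0.7 -5.2]
0.06 3.4 [-0.9 -7.9]
0.08 4.6 [ -1.1 -10.5]
0.1 5.7 [ -1.2 -13.1]
0.12 6.9 [ -1.3 -15.8]
0.14 8.0 [ -1.4 -18.4]
0.16 9.2 [ -1.4 -21. ]
0.18 10.3 [ -1.3 -23.7]
0.2 11.5 [ -1.2 -26.3]
top stud [(0.67, array([0.6268, 0.0576, 0.0366]))]
top bracket [(0.61, array([0.6243, 0.04  , 0.0134]))]
top push []
scene stud [(0.55, array([0.6258, 0.0606, 0.0377]))]
scene bracket [(0.69, array([0.6267, 0.0397, 0.0122]))]
scene push [(0.89, array([0.423 , 0.031 , 0.0387]))]
```

>>> {"name": "send_rows", "arguments": {
  "series": [
    [[0,0,0.5],[-0.2,-1.1,0],1],
    [[0,0,1],[-0.4,-2.2,0],1],
    [[0,0,1],[-0.4,-2.2,0],1]
  ]
}}

```text
time_s: 26.38
eef_pos: [0.4246, 0.0453, 0.0242]
eef_rot: [-0.0, 0.684, 0.73, -0.0]
wrist_force: [-2.9, 3.1, 1.0]
opening: 0.002
grasp_force: 2.4
```

>>> {"name": "send_rows", "arguments": {
  "series": [
    [[0,0,0.5],[-0.1,-1,0],1],
    [[0,0,0.5],[-0.1,-1,0],1]
  ]
}}

```text
time_s: 26.62
eef_pos: [0.4244, 0.0444, 0.0242]
eef_rot: [-0.0, 0.681, 0.733, -0.0]
wrist_force: [-3.5, 4.7, 0.8]
opening: -0.0
grasp_force: 2.4
```

>>> {"name": "send_rows", "arguments": {
  "series": [
    [[0,0,0.5],[-0.1,-1.1,0],1],
    [[0,0,0.9],[-0.2,-2,0],1],
    [[0,0,0.9],[-0.2,-2,0],1]
  ]
}}

```text
time_s: 27.0
eef_pos: [0.4242, 0.0427, 0.0242]
eef_rot: [-0.001, 0.675, 0.738, -0.0]
wrist_force: [-3.6, 6.9, 1.8]
opening: 0.001
grasp_force: 3.6
```

>>> {"name": "send_rows", "arguments": {
  "series": [
    [[0,0,0.5],[-0.1,-1,0],1],
    [[0,0,0.5],[-0.1,-1,0],1]
  ]
}}

```text
time_s: 27.25
eef_pos: [0.4241, 0.0422, 0.0242]
eef_rot: [-0.001, 0.672, 0.741, 0.0]
wrist_force: [-3.9, 10.2, 1.2]
opening: -0.002
grasp_force: 5.0
```

>>> {"name": "send_rows", "arguments": {
  "series": [
    [[0,0,0.5],[-0.1,-1,0],1],
    [[0,0,0.5],[-0.1,-1,0],1]
  ]
}}

```text
time_s: 27.5
eef_pos: [0.4239, 0.0418, 0.0242]
eef_rot: [-0.001, 0.669, 0.744, 0.001]
wrist_force: [-3.2, 13.4, 1.7]
opening: -0.003
grasp_force: 6.7
```

Force rises steeply at θ ≈ 0.73 with 13 N, so the bracket is flush. I'll let the handle spring back by retracing the arc, then retreat.

>>> {"name": "send_rows", "arguments": {
  "series": [
    [[0,0,-2.9],[1,6.5,0],1],
    [[0,0,-5.7],[2,13,0],1],
    [[0,0,-11.5],[5.3,25.9,0],1],
    [[0,0,-17.2],[9.8,38.3,0],1],
    [[0,0,-22.9],[15.6,50.2,0],1],
    [[0,0,-28.6],[22.5,61.5,0],1],
    [[0,0,-34.4],[30.5,72,0],1],
    [[0,0,-40],[39.5,81.7,0],1],
    [[0,0,-43],[44.4,86.1,0],1],
    [[0,0,-43],[58,106,0],1]
  ]
}}

```text
time_s: 28.75
eef_pos: [0.4839, 0.1455, 0.0247]
eef_rot: [0.001, 0.895, 0.446, 0.001]
wrist_force: [-0.1, -0.4, 0.4]
opening: 0.001
grasp_force: 0.0
```

>>> {"name": "send_rows", "arguments": {
  "series": [
    [[0,0,0],[3,5,20],1],
    [[0,0,0],[3,5,70],1],
    [[0,0,0],[3,5,120],1],
    [[0,0,0],[-20,50,150],1],
    [[0,0,0],[-40,100,170],1],
    [[0,0,0],[-60,140,170],1],
    [[0,0,0],[-60,140,170],1],
    [[0,0,0],[-60,140,170],1]
  ]
}}

```text
time_s: 29.75
eef_pos: [0.4233, 0.2858, 0.1945]
eef_rot: [0.001, 0.894, 0.447, 0.001]
wrist_force: [-0.3, -0.7, 0.0]
opening: -0.001
grasp_force: 0.0
```

```bash
python3 arc.py | grep -v '^0'; python3 - <<'E'
import cv2,numpy as np
a=cv2.imread('pics/top7.png')[170:350,230:470]; b=cv2.imread('pics/scene7.png')[200:350,200:420]
f=lambda i,w:cv2.resize(i,(400,int(i.shape[0]*400/i.shape[1])),interpolation=cv2.INTER_CUBIC)
a,b=f(a,0),f(b,0); h=max(a.shape[0],b.shape[0])
p=lambda i:cv2.copyMakeBorder(i,0,h-i.shape[0],0,0,cv2.BORDER_CONSTANT)
cv2.imwrite('pics/fin.png',np.hstack([p(a),p(b)]))
E
```

```text
t 29.75 [0.4233 0.2858 0.1945] r 289.31780945011974 theta -0.2705228112174911 tang F -0.6157371666382718 [-0.3139 -0.7363  0.0279]
top stud [(0.43, array([0.6293, 0.0581, 0.0367]))]
top bracket [(0.54, array([0.6281, 0.0409, 0.0131]))]
top push [(0.78, array([0.459 , 0.1196, 0.0378]))]
scene stud [(0.72, array([0.6278, 0.0622, 0.0372]))]
scene bracket [(0.64, array([0.6282, 0.0394, 0.0111]))]
scene push [(0.71, array([0.4574, 0.1135, 0.0396]))]
```

View pics/fin.png

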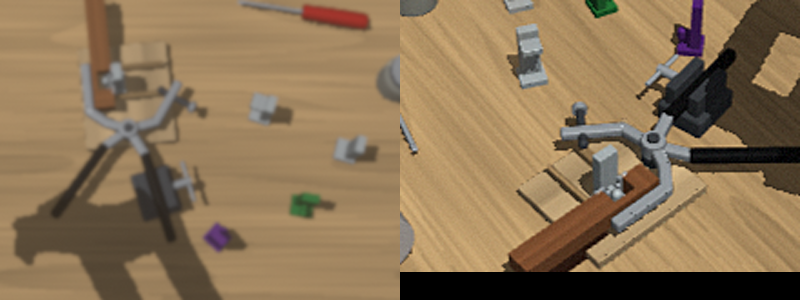

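The final picture shows the bracket against the rail at right-panel (607,172) and the handle back open. Other items are unmoved. The network's bracket position has gone 21–22 mm in +y, so it is home.

```bash
python3 -c "
from bench import ctrl; print(ctrl.hand_in())"
```

```text
the job is handed in; nothing more can be done
None
```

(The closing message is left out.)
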